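# Lock the cam coupler onto the test stand

### The arm

A 6-joint arm with a two-finger parallel gripper is mounted at the origin on a cart in front of the work surface, level with it; the furniture and walls round the work are solid. World frame = base frame: x ahead of the robot, y to its left, z up, the work surface at z = 0. Lengths are in m, angles in rad, forces in N, time in s.
With the tool pointing down it reaches from about 0.375 to 0.975 m from the base axis. Payload 3.8 kg.
Tool frame: the origin (TCP) lies on the centre line of the jaws, within the pads' length; the fingertips stand 17 mm ahead of it and the grasp point (between the pads) lies 2 mm behind it (bot.tip_extent is the distance from the TCP to the fingertips, in m); z points along the fingers, y is the line along which they close (so a half turn about z gives the same grasp; the last joint's range is limited). The gripper opens to 85 mm and grips with 20 to 120 N. Pads are 22 mm wide; open, the fingers measure 114 mm over their backs; the gripper's body (76 mm by 85 mm) begins 54 mm behind the grasp point. The pads swing forward as they close: fully open they stand 13 mm farther back than shut.
Start: joints at [-1.256, 0.264, 1.604, -0, 1.274, -0.037], TCP at [0.233, -0.634, 0.248] pointing down, gripper open.
Joint ranges: [-2.63, 2.63], [-0.94, 2.18], [0.31, 2.57], [-1.31, 4.45], [0, 2.66], [-2.55, 2.55]. Speed limits (rad/s): [2.57, 2.57, 3.14, 3.14, 3.14, 3.14].

### API

Orientations are given as a rotation vector (axis times angle).
In Python, from workcell import readout, read_camera, finish_job, bot gives the robot as it stands.
- The arm moves only by the tool jog_arm, never from a script. Its argument "deltas" is one flat list of numbers, 7 for each row, row after row: the shift along the tool's x, y, z in m, then the turn, a rotation vector about the tool's x, y, z in degrees, then the gripper command: -1 is shut, 1 is fully open, values between are in proportion. A call has 1 to 8 rows; each row is the pose to reach, as a shift and turn from the pose commanded when the call began, along the tool's axes at that moment; what a row does not reach only later rows make up. A row lasts 1/10 s, in which the tool goes at most 50 mm and 8.59 degrees, less where a joint would pass 70% of its speed; a pose out of reach is approached as far as the arm can. A call with a gripper value outside its range is refused whole. The fingers move at their own pace and stop on an object; "squeeze" is the grip in N (left out, the last holds). Time passes only in rows, so rows that repeat a pose let the fingers close. It gives the time, the measured TCP pose, the force, the opening and the grip force at its end, in the units of the state.
- readout.read_state(): the state, without advancing time (a new reading comes with each control period).
- read_camera(name): name is "side" or "top"; returns a dict with "color" (420x560x3 uint8, blue, green, red), "fx", "fy", "cx", "cy" (pixels), "dist" ([k1, k2, p1, p2, k3] as OpenCV has them; the pictures are not rectified), "origin" and "attitude" of the camera in the world. Camera axes: x right, y down, z forward; pixel columns grow to the right and rows downward; lengths in m; the calibration is good to about 2 mm. A picture is of the moment at which its call begins. There is no depth.
- finish_job(): hands the job in; it is judged then, once.
The state is a dict: "time": time; "q": joint angles; "joint_vel": joint speeds; "joint_torque": joint torques, N m; "tool_pos": TCP position; "tcp_rot": TCP orientation; "wrist_force": force on the tool from outside, world axes, zero at the start; "torque": the same for the moment, N m; "width": opening from 0.0 (shut) to 1.0 (fully open); "grip_force": force on a finger pad.
Only numpy, scipy, OpenCV 4.12 (cv2) and the standard library are available. Lean on these libraries where they do the work, as an engineer would, in place of code of your own. Each camera call takes 0.05 s, during which the arm holds its last target. There are 200 camera calls.

### The job

Take the metal coupler cap by its square head, fit it over the grooved adapter of the test stand and push it down until you feel its gasket give, gently enough never to crush the gasket flat. Then swing the two brass cam arms down together, one never home while the other is still up, until both are fully home and the cap is locked, and let go. Leave the other things where they are.

Things in the scene. Friction and masses are not known exactly. Their poses are not given: they have to be found in the camera images.
- coupler: Loose aluminium cap, about 0.25 kg (0.2 to 0.33), standing mouth down; origin: centre of its mouth (underside), z up along its axis. Round body 43 mm wide, 33 mm high; bore 35 mm wide, 29 mm deep, its mouth flared to 40 mm. It has a square head on top and two brass cam arms, at its +y and its -y side. It may sit at any yaw on the adapter.
- cap_head (a point): Centre of the top of the cap's square head, 48 mm above the cap's origin. The head is 24 x 24 mm, 16 mm high, its flats square to the cap's x and y; the round shoulder under it is at 33 mm.
- hinge_a (a point): Hinge of the arm on the cap's +y side, 23 mm from the axis and 13 mm above the mouth, parallel to the cap's x. Both arms are 12 mm wide, 5 mm thick and reach 44 mm from the hinge: open they stick out about level, to 67 mm from the axis; closed they hang straight down, 57 mm across both outer faces, tips 31 mm below the mouth. Tip flares under 1 mm.
- hinge_b (a point): The same hinge on the cap's -y side. Both hinges are stiff (about 0.1 N m): arms stay where they are left. A lobe on each arm turns inward into the adapter's groove as the arm swings down and draws the cap down the last 2 mm. Arms give way to fingers that come down over them from above, one on each side, and to a squeeze from both sides.
- cam_a (a joint): Angle of the arm on the cap's +y side: 0 wide open (10 degrees above level), 1.75 fully home (straight down). The cam takes load over the last 0.3 rad. It cannot close unless the cap has been pushed down to within about 4 mm of the gasket.
- cam_b (a joint): The same for the arm on the cap's -y side.
- stand: Fixed stand: flange 84 mm wide, 10 mm high, origin in the centre of its underside, z up. On its axis a 19 mm stem bears the steel adapter head: 32 mm wide, chamfered top, a groove 11 mm below the top, a black gasket on top. The stem is clamped at a height that varies and is not measured: gasket top 100 to 126 mm above the worktop, to be found by feel.
- gasket (a joint): How far the gasket is pressed in (m): 0 free, over 0.0032 crushed flat (stop at 0.004). The bore's ceiling meets it when the cap's mouth is 71 to 97 mm above the worktop. It gives from 6 N on, 3 N more per mm; locked, about 2 mm. A rubber wiper drags on the bore (a few N, up to 10 N on entering) over the last 20 mm before that, so the cap does not fall home by itself.
- beaker: Loose glass beaker 55 mm wide, 68 mm high, origin under its centre: a bystander.
- dish: Loose petri dish with lid 92 mm wide, 16 mm high, origin under its centre: a bystander.
- stopper: Loose red rubber stopper 29 mm wide, 26 mm high, origin under its centre: a bystander.
There are look-alikes about, which are no part of the job. What is shaped like the stand but purple or turquoise is not meant.

How it is judged:
By the outcome, as a careful person would: the job done as asked, in the order asked, and still so for the second after the job is handed in, with the robot touching nothing.
It also fails if it takes over 54 s, if anything falls off the work surface, if the arm or the gripper's body presses on something with over 40 N, if the wrist force passes 120 N, or if a joint passes its speed limit or range.

## Working session

There is one attempt and no reset: what is moved stays moved. The work goes in short steps, Python scripts to look and compute and a tool call to move; the robot and the scene stay as the last step left them, time stands still between calls to the robot, and variables do not carry over. Pictures are saved under pics/ and viewed, at most 10 in all, crops included, and the job is handed in when it is done.

Besides the shell and the picture viewer there is one more tool, called after "Request:" as a command line: name --argument value ..., lists and objects as JSON in quotes. jog_arm: Moves the arm, as the interface text tells. Its arguments: {"type":"object","properties":{"deltas":{"type":"array"},"squeeze":{"type":"number"}},"required":["deltas"]}

```bash
mkdir -p pics; cat > h.py <<'E'
import numpy as np,cv2
from workcell import readout, read_camera, finish_job, bot
def cam(n,f=None):
    c=read_camera(n)
    if f: cv2.imwrite('pics/'+f,c['color'])
    return c
def Rm(c):
    a=np.array(c['attitude'],float)
    if a.shape==(3,3): return a
    return cv2.Rodrigues(a)[0]
def K(c): return np.array([[c['fx'],0,c['cx']],[0,c['fy'],c['cy']],[0,0,1.]])
def pix2z(c,u,v,z):
    p=cv2.undistortPoints(np.array([[[u,v]]],float),K(c),np.array(c['dist'],float))[0,0]
    d=Rm(c)@np.array([p[0],p[1],1]); o=np.array(c['origin'],float)
    return o+d*(z-o[2])/d[2]
def proj(c,P):
    R=Rm(c); t=-R.T@np.array(c['origin'],float)
    return cv2.projectPoints(np.array(P,float).reshape(-1,1,3),cv2.Rodrigues(R.T)[0],t,K(c),np.array(c['dist'],float))[0][:,0]
E
python3 - <<'E'
from h import *
for n in('side','top'):
    c=cam(n,n+'0.png'); print({k:v for k,v in c.items() if k!='color'})
a=cv2.imread('pics/side0.png');b=cv2.imread('pics/top0.png')
print(readout.read_state())
E
```

```text
{'fx': 498.156418940585, 'fy': 498.156418940585, 'cx': 274.84720574714896, 'cy': 206.27815668536138, 'dist': array([-0.14669628,  0.        ,  0.        ,  0.        ,  0.        ]), 'origin': array([ 0.42194653, -0.51273786,  0.60664569]), 'attitude': array([-2.20495091,  0.21598436, -0.12813608])}
{'fx': 415.9076442253281, 'fy': 415.9076442253281, 'cx': 275.041287431626, 'cy': 214.2182197960786, 'dist': array([-0.01296998,  0.        ,  0.        ,  0.        ,  0.        ]), 'origin': array([0.45802216, 0.16732627, 0.91885796]), 'attitude': array([-2.16150267,  2.12620769, -0.16287883])}
{'time': 0.1, 'q': array([-1.25588740e+00,  2.64679211e-01,  1.60524942e+00,  3.12110862e-05,
        1.27371223e+00, -3.69308215e-02]), 'joint_vel': array([ 0.00047616, -0.00132639, -0.00275056,  0.00032891,  0.00025094,
        0.00045449]), 'joint_torque': array([ 5.62079622e-04, -5.16706860e+01, -3.68591809e+01, -9.03014802e-05,
        6.30144757e-03, -2.41490028e-05]), 'tool_pos': array([ 0.23241362, -0.63305071,  0.24707908]), 'tcp_rot': array([-3.09110648e+00, -5.49452449e-01,  3.99062646e-04]), 'wrist_force': array([-0.15508733, -0.03863369,  0.3052616 ]), 'torque': array([-0.00325588,  0.00682939, -0.02484012]), 'grip_force': 0.0, 'width': 1.0012210695448729}
```

View pics/side0.png

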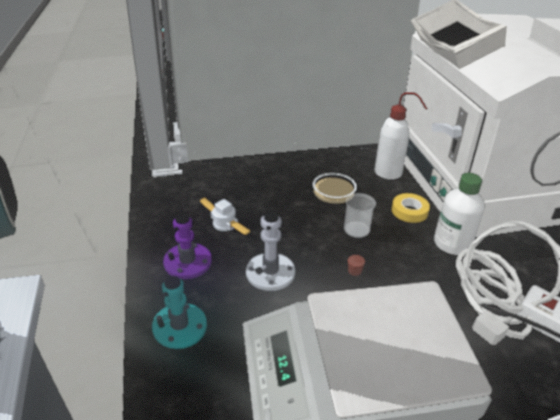

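View pics/top0.png

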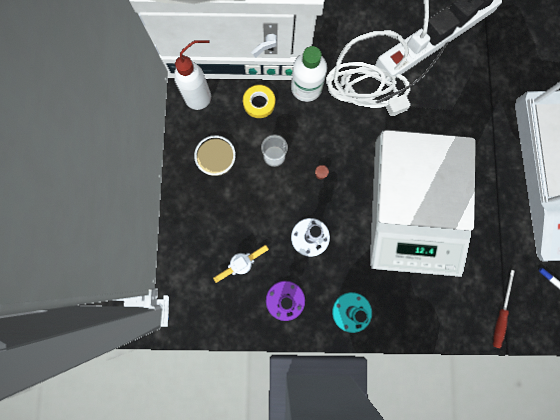

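The candidate stands are silver/white (side 270,270; top 310,237), purple (side 187,260; top 286,301) and turquoise (side 180,325; top 352,313). I choose the silver one. The only cap is the one with brass arms (side 223,215; top 241,264). A close crop will check both.

```bash
python3 - <<'E'
from h import *
a=cv2.imread('pics/side0.png')[185:305,190:310];b=cv2.imread('pics/top0.png')[195:295,205:338]
a=cv2.resize(a,(480,480),interpolation=cv2.INTER_CUBIC)[:, :]  
a=cv2.resize(cv2.imread('pics/side0.png')[185:305,195:300],None,fx=4,fy=4,interpolation=cv2.INTER_CUBIC)
b=cv2.resize(cv2.imread('pics/top0.png')[205:295,210:332],None,fx=3,fy=3,interpolation=cv2.INTER_CUBIC)
o=np.zeros((480,a.shape[1]+b.shape[1],3),np.uint8);o[:,:a.shape[1]]=a;o[:b.shape[0],a.shape[1]:]=b
print(o.shape);cv2.imwrite('pics/crop1.png',o)
E
```

```text
(480, 786, 3)
```

View pics/crop1.png

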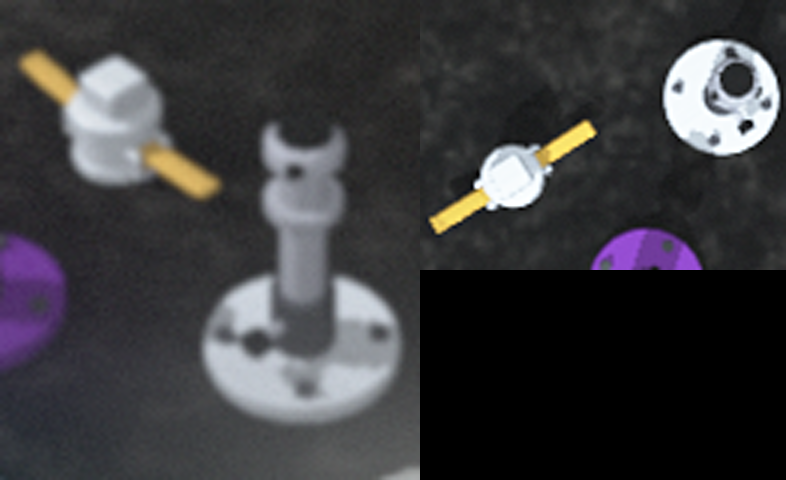

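```bash
python3 - <<'E'
from h import *
t=cam('top');s=cam('side')
e1=pix2z(t,215,280.7,.0206);e2=pix2z(t,267,248,.0206);h=pix2z(t,241,263,.048)
print('ends',e1,e2,np.linalg.norm(e1-e2),'mid',(e1+e2)/2,'head',h,'yaw axis deg',np.degrees(np.arctan2(*(e2-e1)[[1,0]])))
print('head side',pix2z(s,195+112/4,185+77/4,.048))
f=pix2z(t,310.3,237.3,.01);print('flange',f, 'side',pix2z(s,195+302/4,185+341/4,.01))
for z in(.10,.106,.112,.118,.126): print(z,pix2z(t,315.7,231.7,z), proj(s,[[f[0],f[1],z],[f[0],f[1]-.013,z]]).round(1).tolist(),proj(t,[[f[0],f[1],z]]).round(1).tolist())
E
```

```text
ends [0.44849829 0.29293592 0.0206    ] [0.52004134 0.18335584 0.0206    ] 0.13086711694235809 mid [0.48426982 0.23814588 0.0206    ] head [0.48606739 0.23636548 0.048     ] yaw axis deg -56.86013511386853
head side [0.48553108 0.24197861 0.048     ]
flange [0.5457661  0.08907635 0.01      ] side [0.5469005  0.08992566 0.01      ]
0.1 [0.54837211 0.08617362 0.1       ] [[270.4, 230.1], [272.0, 235.2]] [[314.2, 233.0]]
0.106 [0.54771009 0.08676825 0.106     ] [[270.5, 227.1], [272.1, 232.3]] [[314.5, 232.7]]
0.112 [0.54704807 0.08736288 0.112     ] [[270.5, 224.2], [272.1, 229.3]] [[314.8, 232.3]]
0.118 [0.54638605 0.08795751 0.118     ] [[270.5, 221.2], [272.1, 226.4]] [[315.1, 232.0]]
0.126 [0.54550336 0.08875034 0.126     ] [[270.6, 217.2], [272.2, 222.3]] [[315.5, 231.6]]
```

```bash
cat >> h.py <<'E'
from scipy.spatial.transform import Rotation as Ro
def delta(p,ax):
    """shift (tool axes) & turn deg to put the TCP at p, pointing down, tool y along ax (deg, world, mod 180)"""
    s=readout.read_state(); R=Ro.from_rotvec(s['tcp_rot']); out=[]
    for a in (ax,ax+180):
        a_=np.radians(a); y=np.array([np.cos(a_),np.sin(a_),0]); z=np.array([0,0,-1.]); x=np.cross(y,z)
        out.append((R.inv()*Ro.from_matrix(np.c_[x,y,z])).as_rotvec(degrees=True))
    print('shift',(R.inv().apply(np.array(p)-s['tool_pos'])).round(4),'turns',[o.round(2) for o in out],'tool yaw y',np.degrees(np.arctan2(*R.as_matrix()[[1,0],1])).round(2),'p',s['tool_pos'].round(4),'q',s['q'].round(3),'F',s['wrist_force'].round(2),'w',round(s['width'],3),'t',s['time'])
E
python3 - <<'E'
from h import *
print(bot.tip_extent,[a for a in dir(bot) if a[0]!='_'])
delta([.485,.2375,.16],-56.9)
E
```

```text
0.017 ['MotionError', 'tip_extent']
shift [ 0.5371 -0.7303  0.0885] turns [array([-8.000e-02, -1.000e-02, -1.294e+01]), array([-2.0000e-02,  1.2000e-01,  1.6706e+02])] tool yaw y -69.84 p [ 0.2324 -0.6333  0.2474] q [-1.256  0.264  1.605 -0.     1.274 -0.037] F [-0.57  0.78 -0.17] w 0.999 t 0.2
```

Request:
jog_arm --deltas '[0.537,-0.73,0,0,0,-12.9,1,0.537,-0.73,0,0,0,-12.9,1,0.537,-0.73,0,0,0,-12.9,1,0.537,-0.73,0,0,0,-12.9,1,0.537,-0.73,0,0,0,-12.9,1,0.537,-0.73,0,0,0,-12.9,1,0.537,-0.73,0,0,0,-12.9,1,0.537,-0.73,0,0,0,-12.9,1]'

```text
time: 1.0
tool_pos: [0.3441, -0.2476, 0.2483]
tcp_rot: [3.012, 0.892, 0.001]
wrist_force: [1.1, 1.1, 0.3]
width: 0.998
grip_force: 0.0
```

```bash
python3 -c "
from h import *
delta([.485,.2375,.20],-56.9)"
```

```text
shift [ 0.3824 -0.33    0.0483] turns [array([ 0.03, -0.02, -0.09]), array([-4.0000e-02, -4.0000e-02,  1.7991e+02])] tool yaw y -56.99 p [ 0.3441 -0.2476  0.2483] q [-0.683 -0.23   2.106  0.     1.265  0.312] F [1.09 1.1  0.25] w 0.998 t 1.0
```

Request:
jog_arm --deltas '[0.382,-0.33,0.02,0,0,0,1,0.382,-0.33,0.02,0,0,0,1,0.382,-0.33,0.02,0,0,0,1,0.382,-0.33,0.02,0,0,0,1,0.382,-0.33,0.02,0,0,0,1,0.382,-0.33,0.02,0,0,0,1,0.382,-0.33,0.02,0,0,0,1,0.382,-0.33,0.02,0,0,0,1]'

```text
time: 1.8
tool_pos: [0.4551, 0.1367, 0.2326]
tcp_rot: [3.011, 0.895, 0.001]
wrist_force: [1.4, 0.1, -0.1]
width: 1.001
grip_force: 0.0
```

```bash
python3 -c "
from h import *
delta([.485,.2375,.14],-56.9)"
```

```text
shift [ 0.08   -0.0682  0.0926] turns [array([ 0.03, -0.04, -0.  ]), array([-6.0e-02, -5.0e-02,  1.8e+02])] tool yaw y -56.9 p [0.4551 0.1367 0.2326] q [ 0.24  -0.11   2.035 -0.     1.216  1.233] F [ 1.36  0.07 -0.1 ] w 1.001 t 1.8
```

Request:
jog_arm --deltas '[0.08,-0.068,0.09,0,0,0,1,0.08,-0.068,0.09,0,0,0,1,0.08,-0.068,0.09,0,0,0,1,0.08,-0.068,0.09,0,0,0,1,0.08,-0.068,0.09,0,0,0,1]'

```text
time: 2.3
tool_pos: [0.4842, 0.2352, 0.1414]
tcp_rot: [3.01, 0.896, -0.004]
wrist_force: [0.3, -0.1, -0.2]
width: 1.001
grip_force: 0.0
```

```bash
python3 - <<'E'
from h import *
delta([.485,.2375,.052],-56.9)
s=cam('side');c=cv2.resize(s['color'][120:270,140:310],None,fx=3.5,fy=3.5,interpolation=cv2.INTER_CUBIC)
cv2.imwrite('pics/c2.png',c)
E
```

```text
shift [ 0.0022 -0.0015  0.0894] turns [array([-0.01,  0.17,  0.05]), array([-2.6000e-01, -1.0000e-02, -1.7995e+02])] tool yaw y -56.85 p [0.4842 0.2352 0.1414] q [ 0.406  0.101  2.003 -0.     1.04   1.398] F [ 0.25 -0.13 -0.17] w 1.001 t 2.3
```

View pics/c2.png

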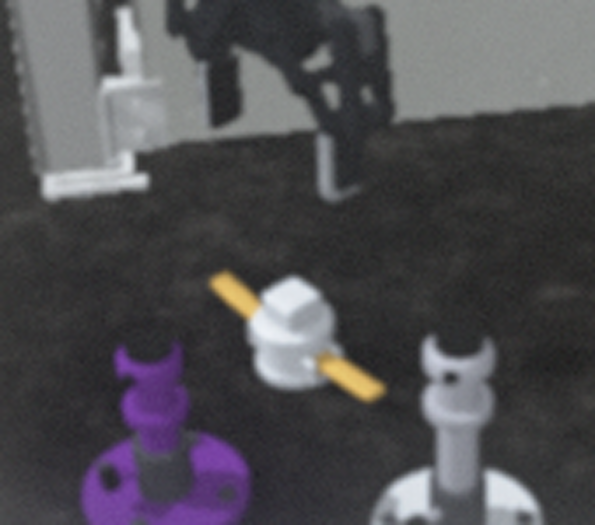

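Request:
jog_arm --deltas '[0.003,-0.002,0.03,0,0,0,1,0.003,-0.002,0.06,0,0,0,1,0.003,-0.002,0.07,0,0,0,1,0.003,-0.002,0.07,0,0,0,1,0.003,-0.002,0.07,0,0,0,1]'

```text
time: 2.85
tool_pos: [0.4875, 0.2382, 0.0741]
tcp_rot: [-3.012, -0.892, -0.004]
wrist_force: [0.4, 0.2, 0.6]
width: 1.004
grip_force: 0.0
```

```bash
python3 - <<'E'
from h import *
delta([.4855,.2385,.052],-56.9)
s=cam('side');c=cv2.resize(s['color'][150:250,180:280],None,fx=5,fy=5,interpolation=cv2.INTER_CUBIC)
cv2.imwrite('pics/c3.png',c)
E
```

```text
shift [-0.0016 -0.0013  0.0221] turns [array([ 0.03, -0.13, -0.1 ]), array([-2.000e-01, -4.000e-02,  1.799e+02])] tool yaw y -57.0 p [0.4875 0.2382 0.0741] q [ 0.409  0.189  2.046 -0.     0.905  1.403] F [0.45 0.22 0.58] w 1.004 t 2.85
```

View pics/c3.png

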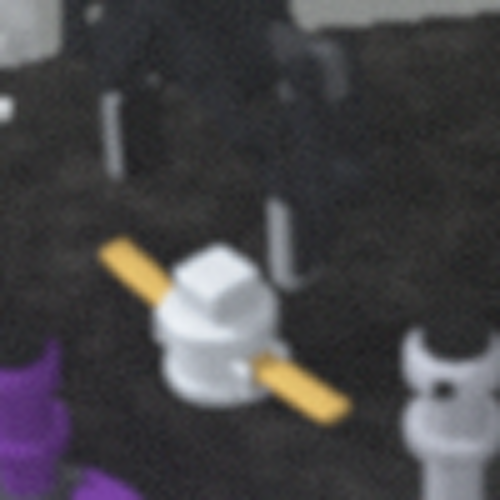

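```bash
python3 - <<'E'
from h import *
s=cam('side')
print(proj(s,[[.4875,.2382,z] for z in(.057,.07)]), pix2z(s,219.7,196.3,.07),pix2z(s,219.7,196.3,.057),pix2z(s,223.6,203.6,.048))
t=cam('top');print(proj(t,[[.4855,.2385,.048],[.4875,.2382,.057]]))
delta([.4855,.2395,.052],-56.9)
E
```

```text
[[224.06016879 201.44614104]
 [223.73585696 195.77836514]] [0.47996121 0.23791393 0.07      ] [0.48136659 0.25609813 0.057     ] [0.48688962 0.24381981 0.048     ]
[[239.9667353  263.25713334]
 [239.78711465 262.13835528]]
shift [-0.0017 -0.0019  0.0224] turns [array([ 0.03, -0.2 , -0.06]), array([-3.1000e-01, -5.0000e-02,  1.7994e+02])] tool yaw y -56.96 p [0.4879 0.2388 0.0745] q [ 0.409  0.189  2.045 -0.     0.904  1.403] F [ 0.4   0.29 -0.45] w 1.004 t 3.0
```

Request:
jog_arm --deltas '[-0.001,-0.0024,0.012,0,0,0,1,-0.001,-0.0024,0.022,0,0,0,1,-0.001,-0.0024,0.022,0,0,0,0,-0.001,-0.0024,0.022,0,0,0,-0.5,-0.001,-0.0024,0.022,0,0,0,-1,-0.001,-0.0024,0.022,0,0,0,-1,-0.001,-0.0024,0.022,0,0,0,-1,-0.001,-0.0024,0.022,0,0,0,-1]' --squeeze 50

```text
time: 3.8
tool_pos: [0.4847, 0.24, 0.0509]
tcp_rot: [-3.012, -0.894, -0.001]
wrist_force: [-0.3, -1.3, 2.3]
width: 0.263
grip_force: 52.8
```

Request:
jog_arm --deltas '[0,0,0,0,0,0,-1,0,0,0,0,0,0,-1,0,0,0,0,0,0,-1]'

```text
time: 4.1
tool_pos: [0.4847, 0.24, 0.0509]
tcp_rot: [-3.012, -0.894, -0.001]
wrist_force: [0.3, -1.4, 4.2]
width: 0.264
grip_force: 53.1
```

```bash
python3 - <<'E'
from h import *
delta([.4855,.2395,.052],-56.9)
E
```

```text
shift [ 0.0004  0.0009 -0.0011] turns [array([ 0.01, -0.04, -0.04]), array([-7.0000e-02, -2.0000e-02,  1.7996e+02])] tool yaw y -56.94 p [0.4847 0.24   0.0509] q [ 0.414  0.219  2.061 -0.     0.86   1.408] F [ 0.25 -1.4   4.2 ] w 0.264 t 4.1
```

Request:
jog_arm --deltas '[0,0,-0.02,0,0,0,-1,0,0,-0.06,0,0,0,-1,0,0,-0.1,0,0,0,-1,0,0,-0.14,0,0,0,-1,0,0,-0.15,0,0,0,-1,0,0,-0.15,0,0,0,-1]'

```text
time: 4.7
tool_pos: [0.4852, 0.2404, 0.2019]
tcp_rot: [-3.011, -0.894, -0.006]
wrist_force: [-0.1, 0.6, -2.4]
width: 0.26
grip_force: 52.4
```

```bash
python3 - <<'E'
from h import *
delta([.546,.0885,.2],-56.9)
E
```

```text
shift [-0.032   0.1605  0.0019] turns [array([ 0.03, -0.21, -0.04]), array([-3.3000e-01, -4.0000e-02,  1.7996e+02])] tool yaw y -56.94 p [0.4852 0.2404 0.2019] q [0.414 0.044 1.944 0.    1.15  1.408] F [-0.1   0.63 -2.35] w 0.26 t 4.7
```

Request:
jog_arm --deltas '[-0.008,0.04,0.002,0,0,0,-1,-0.016,0.08,0.002,0,0,0,-1,-0.024,0.12,0.002,0,0,0,-1,-0.032,0.15,0.002,0,0,0,-1,-0.032,0.16,0.002,0,0,0,-1,-0.032,0.16,0.002,0,0,0,-1,-0.032,0.16,0.002,0,0,0,-1]'

```text
time: 5.4
tool_pos: [0.5435, 0.0888, 0.1965]
tcp_rot: [-3.011, -0.893, 0.005]
wrist_force: [-0.5, 0.2, -2.2]
width: 0.267
grip_force: 52.3
```

```bash
python3 - <<'E'
from h import *
delta([.546,.0885,.18],-56.9)
s=cam('side');t=cam('top')
a=cv2.resize(s['color'][150:300,210:330],None,fx=3.5,fy=3.5,interpolation=cv2.INTER_CUBIC)
b=cv2.resize(t['color'][190:290,260:365],None,fx=3.5,fy=3.5,interpolation=cv2.INTER_CUBIC)
o=np.zeros((a.shape[0],a.shape[1]+b.shape[1],3),np.uint8);o[:,:a.shape[1]]=a;o[:b.shape[0],a.shape[1]:]=b
cv2.imwrite('pics/c4.png',o);print(o.shape)
p=readout.read_state()['tool_pos']; print(proj(s,[[p[0],p[1],p[2]-.051]]))
E
```

```text
shift [0.002  0.0017 0.0164] turns [array([-0.13,  0.16, -0.06]), array([  0.25,   0.21, 179.94])] tool yaw y -56.96 p [0.5435 0.0888 0.1965] q [1.160e-01 7.100e-02 1.926e+00 1.000e-03 1.148e+00 1.110e+00] F [-0.48  0.17 -2.21] w 0.267 t 5.4
(525, 788, 3)
[[269.39462299 206.81592303]]
```

View pics/c4.png

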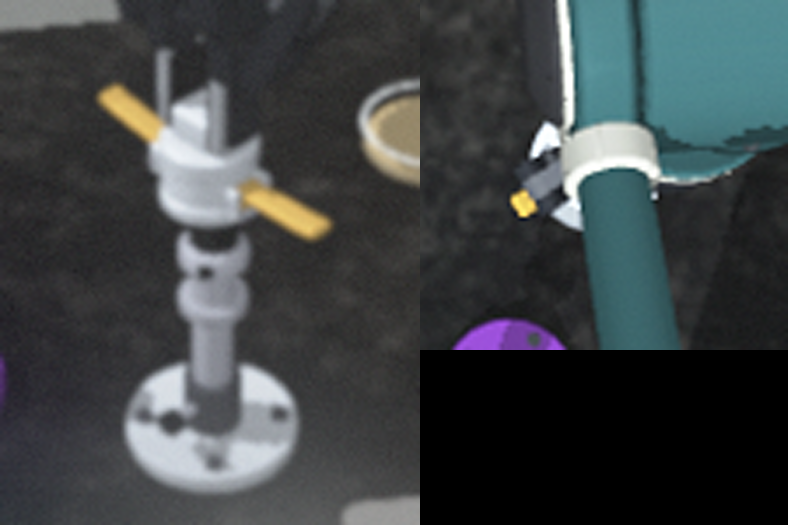

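```bash
python3 - <<'E'
from h import *
s=cam('side');p=np.array([.5435,.0888,.1456]);d=np.array([.546,-.838,0])
print(proj(s,[p+.066*d+[0,0,.021],p-.066*d+[0,0,.021],p+[.003,-.021,.0]]),'seen (302,215)(241,176.6)(268.5,214.6)')
for y in (.092,.096,.100):
  q=p.copy();q[1]=y;print(y,proj(s,[q+.066*d+[0,0,.021],q-.066*d+[0,0,.021],q+[.003,-.021,.0]]).round(1).tolist())
delta([.546,.0885,.165],-56.9)
E
```

```text
[[301.30485114 215.76773376]
 [240.48830744 178.90262287]
 [273.90533834 215.49362704]] seen (302,215)(241,176.6)(268.5,214.6)
0.092 [[300.8, 214.4], [240.2, 177.8], [273.5, 214.2]]
0.096 [[300.1, 212.8], [239.8, 176.5], [273.0, 212.6]]
0.1 [[299.4, 211.1], [239.5, 175.1], [272.4, 211.1]]
shift [0.0011 0.002  0.0328] turns [array([-0.05,  0.05,  0.05]), array([-8.0000e-02, -8.0000e-02, -1.7995e+02])] tool yaw y -56.85 p [0.544  0.0895 0.1978] q [0.118 0.07  1.925 0.    1.148 1.11 ] F [ 0.58 -0.39 -1.71] w 0.268 t 5.55
```

Request:
jog_arm --deltas '[0.001,0.002,0.004,0,0,0,-1,0.001,0.002,0.008,0,0,0,-1,0.001,0.002,0.012,0,0,0,-1,0.001,0.002,0.016,0,0,0,-1,0.001,0.002,0.02,0,0,0,-1,0.001,0.002,0.024,0,0,0,-1,0.001,0.002,0.028,0,0,0,-1,0.001,0.002,0.028,0,0,0,-1]'

```text
time: 6.35
tool_pos: [0.5461, 0.0871, 0.1696]
tcp_rot: [-3.012, -0.893, 0.002]
wrist_force: [0.0, -0.6, -1.6]
width: 0.263
grip_force: 52.4
```

```bash
python3 - <<'E'
from h import *
delta([.546,.0885,.165],-56.9)
s=cam('side')
a=cv2.resize(s['color'][160:290,210:330],None,fx=4,fy=4,interpolation=cv2.INTER_CUBIC)
cv2.imwrite('pics/c5.png',a)
print(readout.read_state()['torque'])
E
```

```text
shift [ 0.0007 -0.0013  0.0046] turns [array([-0.04,  0.07, -0.05]), array([1.2000e-01, 6.0000e-02, 1.7995e+02])] tool yaw y -56.95 p [0.5461 0.0871 0.1696] q [0.113 0.099 1.949 0.    1.096 1.107] F [ 0.04 -0.59 -1.65] w 0.263 t 6.35
[ 0.03117596 -0.03375408 -0.03463453]
```

View pics/c5.png

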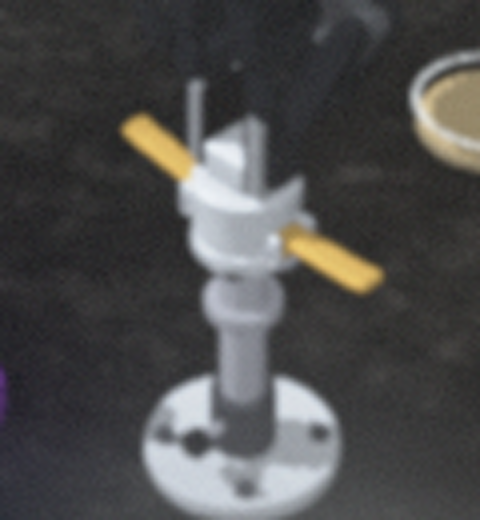

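Request:
jog_arm --deltas '[0,-0.0005,0.002,0,0,0,-1,0,-0.001,0.004,0,0,0,-1,0,-0.001,0.006,0,0,0,-1,0,-0.001,0.008,0,0,0,-1]'

```text
time: 6.8
tool_pos: [0.5462, 0.0887, 0.163]
tcp_rot: [-3.011, -0.893, -0.001]
wrist_force: [-2.5, 3.2, 2.9]
width: 0.262
grip_force: 52.8
```

```bash
python3 - <<'E'
from h import *
delta([.546,.0885,.150],-56.9);print(readout.read_state()['torque'])
E
```

```text
shift [-0.0002  0.0001  0.013 ] turns [array([-0.06, -0.05, -0.06]), array([-7.0000e-02,  1.0000e-01,  1.7994e+02])] tool yaw y -56.96 p [0.5462 0.0887 0.163 ] q [0.115 0.105 1.955 0.002 1.081 1.109] F [-2.46  3.17  2.86] w 0.262 t 6.8
[ 0.62739224  0.44440375 -0.00174219]
```

Request:
jog_arm --deltas '[0,-0.001,0,0,0,0,-1,0,-0.0015,0.001,0,0,0,-1,0,-0.0015,0.002,0,0,0,-1,0,-0.0015,0.002,0,0,0,-1]'

```text
time: 7.2
tool_pos: [0.5462, 0.0892, 0.1623]
tcp_rot: [3.011, 0.894, 0.003]
wrist_force: [-2.6, 0.0, 8.0]
width: 0.261
grip_force: 53.7
```

```bash
cat >> h.py <<'E'
def st():
    s=readout.read_state();R=Ro.from_rotvec(s['tcp_rot'])
    print('p',s['tool_pos'].round(4),'Ftool',R.inv().apply(s['wrist_force']).round(2),'Ttool',R.inv().apply(s['torque']).round(2),'w',round(s['width'],3),'t',s['time'])
E
python3 -c "
from h import *
st()"
```

```text
p [0.5462 0.0892 0.1623] Ftool [-2.12 -1.43 -8.  ] Ttool [ 0.31 -0.46 -0.04] w 0.261 t 7.2
```

Request:
jog_arm --deltas '[-0.0005,-0.0005,0.001,0,0,0,-1,-0.001,-0.0005,0.002,0,0,0,-1,-0.001,-0.0005,0.003,0,0,0,-1,-0.001,-0.0005,0.003,0,0,0,-1]'

```text
time: 7.6
tool_pos: [0.5461, 0.0892, 0.1598]
tcp_rot: [3.011, 0.893, 0.007]
wrist_force: [0.2, 0.4, 6.1]
width: 0.262
grip_force: 53.4
```

```bash
python3 -c "
from h import *
st()"
```

```text
p [0.5461 0.0892 0.1598] Ftool [ 0.41 -0.19 -6.14] Ttool [ 0.07 -0.01 -0.02] w 0.262 t 7.6
```

Request:
jog_arm --deltas '[0,0,0.0015,0,0,0,-1,0,0,0.003,0,0,0,-1,0,0,0.0045,0,0,0,-1,0,0,0.006,0,0,0,-1,0,0,0.006,0,0,0,-1]'

```text
time: 8.1
tool_pos: [0.5457, 0.0892, 0.1526]
tcp_rot: [3.011, 0.894, 0.006]
wrist_force: [1.2, 1.0, 2.8]
width: 0.268
grip_force: 52.8
```

```bash
python3 -c "
from h import *
st()"
```

```text
p [0.5457 0.0892 0.1526] Ftool [ 1.56 -0.2  -2.81] Ttool [-0.1   0.34 -0.02] w 0.268 t 8.1
```

Request:
jog_arm --deltas '[0,0,0.0015,0,0,0,-1,0,0,0.003,0,0,0,-1,0,0,0.004,0,0,0,-1,0,0,0.004,0,0,0,-1]'

```text
time: 8.5
tool_pos: [0.5454, 0.0891, 0.1483]
tcp_rot: [3.011, 0.894, 0.004]
wrist_force: [1.0, 0.8, 4.3]
width: 0.264
grip_force: 53.1
```

```bash
python3 -c "
from h import *
st()"
```

```text
p [0.5454 0.0891 0.1483] Ftool [ 1.3  -0.15 -4.3 ] Ttool [-0.18  0.35 -0.01] w 0.264 t 8.5
```

Request:
jog_arm --deltas '[0.0003,0,0.001,0,0,0,-1,0.0005,0,0.002,0,0,0,-1,0.0005,0,0.002,0,0,0,-1]'

```text
time: 8.8
tool_pos: [0.5455, 0.0892, 0.1462]
tcp_rot: [3.011, 0.894, 0.003]
wrist_force: [1.3, -1.3, 5.7]
width: 0.266
grip_force: 53.3
```

Request:
jog_arm --deltas '[0,0,0.001,0,0,0,-1,0,0,0.002,0,0,0,-1,0,0,0.002,0,0,0,-1]'

```text
time: 9.1
tool_pos: [0.5456, 0.0892, 0.1453]
tcp_rot: [3.011, 0.894, 0.003]
wrist_force: [-1.8, -0.8, 12.2]
width: 0.265
grip_force: 54.0
```

Request:
jog_arm --deltas '[0,0,0.0003,0,0,0,-1,0,0,0.0006,0,0,0,-1,0,0,0.0006,0,0,0,-1]'

```text
time: 9.4
tool_pos: [0.5456, 0.0892, 0.1452]
tcp_rot: [3.011, 0.894, 0.003]
wrist_force: [-2.5, -0.8, 14.0]
width: 0.266
grip_force: 54.5
```

Request:
jog_arm --deltas '[0,0,0.0003,0,0,0,-1,0,0,0.0006,0,0,0,-1,0,0,0.0006,0,0,0,-1]'

```text
time: 9.7
tool_pos: [0.5456, 0.0892, 0.1447]
tcp_rot: [3.011, 0.894, 0.003]
wrist_force: [-2.7, -0.7, 14.3]
width: 0.259
grip_force: 54.4
```

Request:
jog_arm --deltas '[0,0,0.0003,0,0,0,-1,0,0,0.0006,0,0,0,-1,0,0,0.0006,0,0,0,-1]'

```text
time: 10.0
tool_pos: [0.5456, 0.0892, 0.1446]
tcp_rot: [3.011, 0.894, 0.003]
wrist_force: [-4.0, -1.5, 16.7]
width: 0.264
grip_force: 54.8
```

Request:
jog_arm --deltas '[0,0,-0.001,0,0,0,-1,0,0,-0.001,0,0,0,-1]'

```text
time: 10.2
tool_pos: [0.5456, 0.0892, 0.1447]
tcp_rot: [3.011, 0.894, 0.003]
wrist_force: [-1.9, -1.4, 12.8]
width: 0.262
grip_force: 54.1
```

```bash
python3 -c "
from h import *
st()"
```

```text
p [0.5456 0.0892 0.1447] Ftool [ -2.33   0.16 -12.77] Ttool [ 0.03 -0.3   0.03] w 0.262 t 10.2
```

Request:
jog_arm --deltas '[0,0,-0.001,0,0,0,-1,0,0,-0.0015,0,0,0,-1,0,0,-0.002,0,0,0,0,0,0,-0.003,0,0,0,1,0,0,-0.003,0,0,0,1,0,0,-0.003,0,0,0,1,0,0,-0.003,0,0,0,1]'

```text
time: 10.9
tool_pos: [0.5441, 0.0894, 0.1451]
tcp_rot: [-3.012, -0.894, 0.002]
wrist_force: [-0.5, 0.9, -0.5]
width: 1.0
grip_force: 0.0
```

```bash
python3 -c "
from h import *
st()"
```

```text
p [0.5441 0.0894 0.1451] Ftool [ 0.08 -1.05  0.54] Ttool [-0.01 -0.01 -0.04] w 1.0 t 10.9
```

Request:
jog_arm --deltas '[0.001,0.001,0.01,0,0,0,1,0.001,0.001,0.02,0,0,0,1,0.001,0.001,0.025,0,0,0,1,0.001,0.001,0.028,0,0,0,1,0.001,0.001,0.031,0,0,0,1,0.001,0.001,0.034,0,0,0,1]'

```text
time: 11.5
tool_pos: [0.5462, 0.089, 0.1129]
tcp_rot: [3.011, 0.894, -0.0]
wrist_force: [-4.5, -1.8, 11.6]
width: 1.0
grip_force: 6.6
```

```bash
python3 - <<'E'
from h import *
st()
s=cam('side')
a=cv2.resize(s['color'][160:290,210:330],None,fx=4,fy=4,interpolation=cv2.INTER_CUBIC)
cv2.imwrite('pics/c6.png',a)
E
```

```text
p [0.5462 0.089  0.1129] Ftool [ -4.76  -0.92 -11.6 ] Ttool [ 0.14 -0.68  0.01] w 1.0 t 11.5
```

View pics/c6.png

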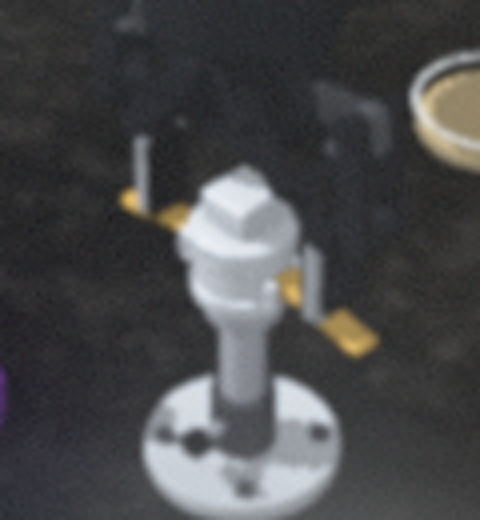

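Request:
jog_arm --deltas '[-0.0005,0,0.002,0,0,0,1,-0.001,0,0.004,0,0,0,1,-0.001,0,0.006,0,0,0,1,-0.001,0,0.008,0,0,0,1]'

```text
time: 11.95
tool_pos: [0.5464, 0.0888, 0.1053]
tcp_rot: [3.011, 0.894, 0.004]
wrist_force: [-1.9, -0.5, 10.9]
width: 1.0
grip_force: 4.3
```

```bash
python3 -c "
from h import *
st()"
```

```text
p [0.5464 0.0888 0.1053] Ftool [ -1.79  -0.59 -10.87] Ttool [ 0.1  -0.25 -0.04] w 1.0 t 11.95
```

Request:
jog_arm --deltas '[-0.0005,0,0.002,0,0,0,1,-0.0005,0,0.004,0,0,0,1,-0.0005,0,0.006,0,0,0,1,-0.0005,0,0.008,0,0,0,1,-0.0005,0,0.0095,0,0,0,1,-0.0005,0,0.0095,0,0,0,1]'

```text
time: 12.55
tool_pos: [0.5466, 0.0886, 0.0957]
tcp_rot: [3.011, 0.894, 0.006]
wrist_force: [0.5, 0.1, 7.5]
width: 0.996
grip_force: 3.1
```

```bash
python3 - <<'E'
from h import *
st()
s=cam('side')
a=cv2.resize(s['color'][160:290,210:330],None,fx=4,fy=4,interpolation=cv2.INTER_CUBIC)
cv2.imwrite('pics/c7.png',a)
E
```

```text
p [0.5466 0.0886 0.0957] Ftool [ 0.48  0.24 -7.49] Ttool [-0.01  0.06  0.03] w 0.996 t 12.55
```

View pics/c7.png

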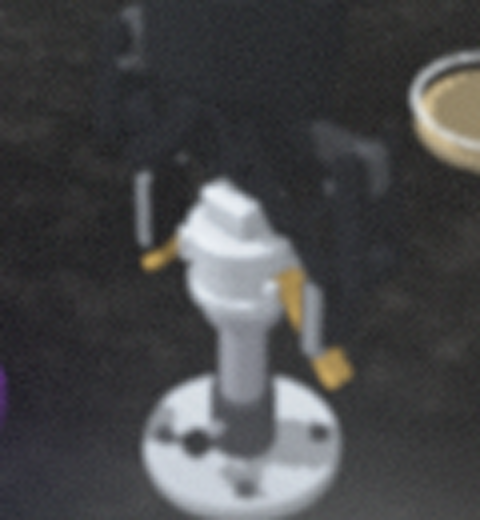

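Request:
jog_arm --deltas '[0,0,0.001,0,0,0,0.9,0,0,0.002,0,0,0,0.8,0,0,0.003,0,0,0,0.7,0,0,0.003,0,0,0,0.6,0,0,0.003,0,0,0,0.5]' --squeeze 40

```text
time: 13.1
tool_pos: [0.5464, 0.0886, 0.0925]
tcp_rot: [3.011, 0.894, 0.005]
wrist_force: [1.4, 0.1, 5.8]
width: 0.756
grip_force: 3.2
```

```bash
python3 -c "
from h import *
st()"
```

```text
p [0.5464 0.0886 0.0925] Ftool [ 1.24  0.7  -5.81] Ttool [0.04 0.13 0.03] w 0.756 t 13.1
```

Request:
jog_arm --deltas '[0,0,0,0,0,0,0.45,0,0,0,0,0,0,0.4,0,0,0,0,0,0,0.35,0,0,0,0,0,0,0.3,0,0,0,0,0,0,0.2,0,0,0,0,0,0,0.2]'

```text
time: 13.7
tool_pos: [0.546, 0.0889, 0.092]
tcp_rot: [-3.012, -0.893, -0.004]
wrist_force: [0.9, 2.7, 5.6]
width: 0.65
grip_force: 41.5
```

```bash
python3 -c "
from h import *
st()"
```

```text
p [0.546  0.0889 0.092 ] Ftool [ 2.23 -1.73 -5.56] Ttool [ 0.25  0.27 -0.04] w 0.65 t 13.7
```

Request:
jog_arm --deltas '[0,0,0,0,0,0,0.1,0,0,0,0,0,0,0.1,0,0,0,0,0,0,0.1]' --squeeze 90

```text
time: 14.0
tool_pos: [0.546, 0.089, 0.0924]
tcp_rot: [-3.012, -0.893, -0.004]
wrist_force: [-0.1, 1.9, 8.0]
width: 0.64
grip_force: 93.3
```

```bash
python3 -c "
from h import *
st()"
```

```text
p [0.546  0.089  0.0924] Ftool [ 0.99 -1.65 -8.  ] Ttool [0.29 0.13 0.03] w 0.64 t 14.0
```

Request:
jog_arm --deltas '[0,0,0,0,0,0,0,0,0,0,0,0,0,0,0,0,0,0,0,0,0]' --squeeze 118

```text
time: 14.3
tool_pos: [0.546, 0.0889, 0.0925]
tcp_rot: [-3.012, -0.893, -0.004]
wrist_force: [-0.5, 0.6, 8.6]
width: 0.632
grip_force: 122.6
```

Request:
jog_arm --deltas '[0,0,0,0,0,0,0.4,0,0,0,0,0,0,0.8,0,0,0,0,0,0,1,0,0,-0.001,0,0,0,1,0,0,-0.02,0,0,0,1,0,0,-0.05,0,0,0,1,0,0,-0.1,0,0,0,1,0,0,-0.14,0,0,0,1]'

```text
time: 15.1
tool_pos: [0.5446, 0.0882, 0.2328]
tcp_rot: [3.012, 0.894, -0.0]
wrist_force: [1.2, -0.2, 1.0]
width: 0.998
grip_force: 0.0
```

```bash
python3 - <<'E'
from h import *
st()
s=cam('side');t=cam('top')
a=cv2.resize(s['color'][170:290,210:330],None,fx=5,fy=5,interpolation=cv2.INTER_CUBIC)
cv2.imwrite('pics/c8.png',a)
E
```

```text
p [0.5446 0.0882 0.2328] Ftool [ 0.85  0.8  -1.05] Ttool [-0.03  0.03  0.02] w 0.998 t 15.1
```

View pics/c8.png

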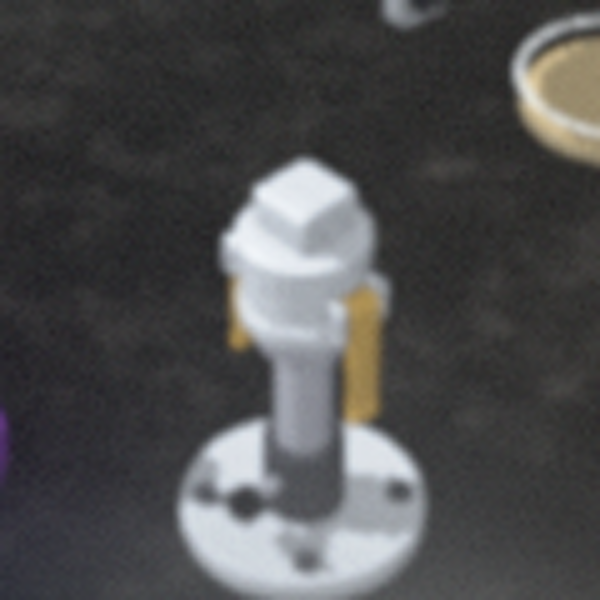

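The picture shows the cap seated level on the adapter. Both brass arms hang straight down: near arm tip at crop (362,415), far arm at (238,345). The gripper is clear.

```bash
python3 -c "
from h import *
print(finish_job())"
```

```text
the job is handed in; nothing more can be done
None
```

I handed in the job at about 15 s of robot time: the cap is pushed down onto the adapter's gasket, both cam arms were closed together until they hung straight down, and the gripper is open and clear. I judged the gasket as compressed but not crushed from force and travel (16.7 N peak, about 1.6 mm), and the arms as home from the closed width and the last picture. The official result wasn't reported back.

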